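Make up the seeding kit and the staining kit

ROBOT

A 6-joint arm with a two-finger parallel gripper is mounted at the origin on the work surface. World frame = base frame: x ahead of the robot, y to its left, z up, the work surface at z = 0. Lengths are in m, angles in rad, forces in N, time in s.
With the tool pointing down it reaches from about 0.35 to 0.975 m from the base axis. Payload 7.1 kg.
Tool frame: the origin (TCP) lies at the centre of the arm's flange, where the gripper is bolted on; the fingertips stand 182 mm ahead of it and the grasp point (between the pads) lies 163 mm ahead of it (arm.nose_length is the distance from the TCP to the fingertips, in m); z points along the fingers, y is the line along which they close (so a half turn about z gives the same grasp; the last joint's range is limited). The gripper opens to 88 mm and grips with 3 to 60 N. Pads are 20 mm wide; open, the fingers measure 115 mm over their backs; the gripper's body (75 mm by 178 mm) begins 61 mm behind the grasp point.
Start: joints at [-1.292, 0.423, 1.63, -0, 1.089, -0.019], TCP at [0.183, -0.597, 0.405] pointing down, gripper open.
Joint ranges: [-3, 3], [-0.9, 2.11], [0.09, 2.58], [-1.31, 4.45], [0.11, 2.69], [-2.54, 2.54]. Speed limits (rad/s): [2.39, 2.39, 3.01, 3.14, 3.14, 3.14].

INTERFACE

Orientations are given as [roll, pitch, yaw] about the fixed x, y, z axes, in that order (R = Rz(yaw) Ry(pitch) Rx(roll)).
In Python, from station import get_state, cams, order, arm gives the robot as it stands.
- The arm moves only by the tool apply_moves, never from a script. Its argument "plan" is one flat list of numbers, 7 for each row, row after row: the turn, a rotation vector about the tool's x, y, z in degrees, then the shift along the tool's x, y, z in mm, then the closure, from 0 (fully open) to 1 (shut). In form: [rx, ry, rz, x, y, z, claw, rx, ry, rz, x, y, z, claw, ...]. A call has 1 to 5 rows; each row shifts and turns the commanded pose from where the row before left it, along the tool's axes as they then stand; what a row does not reach is not made up. A row lasts 1/12 s, in which the tool goes at most 41.7 mm and 7.16 degrees, less where a joint would pass 70% of its speed; a pose out of reach is approached as far as the arm can. A call is refused whole if a number of a shift passes 41.7 or a number of a turn 7.16, either way. A call with a gripper value outside its range is refused whole. The fingers move at their own pace and stop on an object; "force" is the grip in N (left out, the last holds). Time passes only in rows, so rows that do not move let the fingers close. It gives the time, the measured TCP pose, the force, the opening and the grip force at its end, in the units of the state.
- get_state(): the state, without advancing time (a new reading comes with each control period).
- cams.read_camera(name): name is "side" or "top"; returns (picture, depth): 400x640x3 uint8, red, green, blue; 400x640 float32, m along the optical axis (not along the pixel's ray), 0 where there is no reading.
- cams.camera_model(name): a dict with "fov_y" (degrees; the focal length in pixels is half the picture's height over the tangent of half this angle, whatever the lens; pixels are square), "cx", "cy" (the principal point, pixels), "view" (4x4, takes a point from world to camera coordinates). Camera axes: x right, y down, z forward; pixel columns grow to the right and rows downward; lengths in m; the calibration is good to about 2 mm. A picture is of the moment at which its call begins. camera_model takes no time and is no camera call.
- order.finish_job(): hands the job in; it is judged then, once.
The state is a dict: "time": time; "joint_pos": joint angles; "qd": joint speeds; "joint_torque": joint torques, N m; "tool_pos": TCP position; "tcp_rot": TCP orientation; "contact_force": force on the tool from outside, world axes, zero at the start; "moment": the same for the moment, N m; "finger_gap": opening from 0.0 (shut) to 1.0 (fully open); "grasp_force": force on a finger pad.
Only numpy, scipy, OpenCV 4.12 (cv2) and the standard library are available. Lean on these libraries where they do the work, as an engineer would, in place of code of your own. Each camera call takes 0.05 s, during which the arm holds its last target. There are 200 camera calls.

TASK

Make up two kits in the divided trays. The square three-bay tray gets the seeding kit: the culture flask lying flat in the long bay, the tall bottle in the bigger of the two other bays and the centrifuge tube in the smallest bay; the narrow two-bay tray gets the staining kit: the slide box lying flat in the long bay and the short bottle in the short bay. Set each thing down on the floor of its bay right side up without tipping or dropping it, let go of everything, and leave the stack of small dishes where it stands.

Things in the scene. Friction and masses are not known exactly. Their poses are not given: they have to be found in the camera images.
- flask: clear plastic culture flask lying flat, 60 g: body a flat box 68 long x 52 wide x 28 mm thick with a paper label on top, then a thin neck and a round blue cap, 106 mm long in all. Origin: centre of its underside, midway along the 106 mm; x along its length to the cap, z up. Body x = -53 to +15 mm (centre of mass about x = -17), cap x = 33 to 53, 26 mm thick. Grip across the 52 mm
- tall_bottle: the taller of two round white plastic bottles with blue screw caps: 50 mm in diameter up to 74 mm height, then a shoulder and a cap 34 mm in diameter; 105 mm high, 160 g. Stands upright. Origin: centre of its underside, z up
- short_bottle: the shorter of the two round white plastic bottles with blue screw caps: 40 mm in diameter up to 46 mm height, then a shoulder and a cap 27 mm in diameter; 68 mm high, 80 g. Stands upright. Origin: centre of its underside, z up
- tube: slim self-standing centrifuge tube of clear plastic, flat foot 30 mm in diameter, tube 29 mm in diameter up to 76 mm height with a paper label, blue cap 35 mm in diameter above; 95 mm high, 55 g. Stands upright, tips easily; grip it by the cap (76 to 95 mm height). Origin: centre of its underside, z up
- slide_box: closed black box for microscope slides lying flat, white label on its lid and a small steel clasp on one long side: 86 long (its x) x 46 wide (its y) x 34 mm high, 90 g. Origin: centre of its underside, z up. Grip it across the 46 mm
- square_tray: low loose steel tray, 144 (its x) x 156 (y) x 15 mm high, 0.7 kg, three bays; floor 3 mm thick, walls and dividers 4 mm, tops level with the rim. Origin: centre of underside, z up. Bays (inside): long 136 (x) x 72 (y), centre (0, 38) mm: flask, length along tray x, cap to either end; bigger other 74 x 72, centre (-31, -38): tall bottle; smallest 58 x 72, centre (39, -38): tube
- narrow_tray: low loose steel tray, long and narrow, 76 (its x) x 190 (y) x 15 mm high, 0.7 kg, two bays; floor 3 mm thick, walls and divider 4 mm, tops level with the rim. Origin: centre of underside, z up. Bays (inside): long 68 (x) x 112 (y), centre (0, -35) mm: slide box, its length along tray y, either way round; short 68 x 66, centre (0, 58): short bottle
- dishes: bystander: a loose stack of four small clear round culture dishes, 40 mm in diameter, 44 mm high, standing on the bench at the far side, between or just beyond the two trays; to be left where it stands. Origin: centre of its underside
Not all that is in view belongs to the job. What is shaped like the flask but purple or red is not meant.

How it is judged:
At the end, for the whole second after the job is handed in: each thing lies within its own bay as the goal says (free play plus 2 mm), underside under 7 mm above the tray's, right side up within 0.1 rad, flask and slide box along their bays within 0.5 rad, at rest, released; trays flat; dishes upright, within 30 mm of their start (x of flask in the frame of square_tray between -0.017 and 0.017 m and y of flask in the frame of square_tray between 0.026 and 0.05 m and z of flask in the frame of square_tray between 0 and 0.007 m and angle between each of flask, tall_bottle, tube, slide_box, short_bottle, dishes's own z axis and vertical below 0.1 rad and linear speed of each of flask, tall_bottle, tube, slide_box, short_bottle below 0.02 m/s and contact force between each of flask, tall_bottle, tube, slide_box, short_bottle and the fingers below 0.1 N and x of tall_bottle in the frame of square_tray between -0.045 and -0.017 m and y of tall_bottle in the frame of square_tray between -0.051 and -0.025 m and z of tall_bottle in the frame of square_tray between 0 and 0.007 m and x of tube in the frame of square_tray between 0.023 and 0.055 m and y of tube in the frame of square_tray between -0.061 and -0.015 m and z of tube in the frame of square_tray between 0 and 0.007 m and x of slide_box in the frame of narrow_tray between -0.013 and 0.013 m and y of slide_box in the frame of narrow_tray between -0.05 and -0.02 m and z of slide_box in the frame of narrow_tray between 0 and 0.007 m and x of short_bottle in the frame of narrow_tray between -0.016 and 0.016 m and y of short_bottle in the frame of narrow_tray between 0.043 and 0.073 m and z of short_bottle in the frame of narrow_tray between 0 and 0.007 m and angle between the x axis of flask and the x axis of square_tray, either way round below 0.5 rad and angle between the x axis of slide_box and the y axis of narrow_tray, either way round below 0.5 rad and angle between each of square_tray, narrow_tray's own z axis and vertical below 0.05 rad and distance of dishes from where it was at the start of the episode below 0.03 m); the robot touches nothing.
It fails at once if a bottle, the tube, the flask or the slide box is tipped over (more than 0.7 rad) (angle between any of flask, tall_bottle, tube, slide_box, short_bottle's own z axis and vertical above 0.7 rad).
It fails at once if a thing is dropped or flung (faster than 0.6 m/s while nothing of the robot touches it; a fall of about 18 mm) ((linear speed of flask above 0.6 m/s and contact force between flask and the fingers below 0.05 N and contact force between flask and the arm below 0.05 N) or (linear speed of tall_bottle above 0.6 m/s and contact force between tall_bottle and the fingers below 0.05 N and contact force between tall_bottle and the arm below 0.05 N) or (linear speed of tube above 0.6 m/s and contact force between tube and the fingers below 0.05 N and contact force between tube and the arm below 0.05 N) or (linear speed of slide_box above 0.6 m/s and contact force between slide_box and the fingers below 0.05 N and contact force between slide_box and the arm below 0.05 N) or (linear speed of short_bottle above 0.6 m/s and contact force between short_bottle and the fingers below 0.05 N and contact force between short_bottle and the arm below 0.05 N)).
It fails at once if the stack of dishes is pushed more than 30 mm away or knocked over (distance of dishes from where it was at the start of the episode above 0.03 m or angle between dishes's own z axis and vertical above 0.7 rad).
It also fails if it takes over 120 s, if anything falls off the work surface, if the arm or the gripper's body presses on something with over 40 N, if the wrist force passes 120 N, or if a joint passes its speed limit or range.

## Working session

There is one attempt and no reset: what is moved stays moved. The work goes in short steps, Python scripts to look and compute and a tool call to move; the robot and the scene stay as the last step left them, time stands still between calls to the robot, and variables do not carry over. Pictures are saved under pics/ and viewed, at most 14 in all, crops included, and the job is handed in when it is done.

Besides the shell and the picture viewer there is one more tool, called after ">>>" as a command line: name --argument value ..., lists and objects as JSON in quotes. apply_moves: Moves the arm, as the interface text tells. Its arguments: {"type":"object","properties":{"plan":{"type":"array","items":{"type":"number"}},"force":{"type":"number"}},"required":["plan"]}

```bash
ls; mkdir -p pics; cat > h.py <<'E'
import numpy as np, cv2
from station import get_state, cams, order, arm
def model(n):
    m=cams.camera_model(n); f=200/np.tan(np.radians(m["fov_y"])/2)
    return f,m["cx"],m["cy"],np.array(m["view"])
def cloud(n,d):
    f,cx,cy,V=model(n); v,u=np.mgrid[0:400,0:640]
    P=np.stack([(u-cx)/f*d,(v-cy)/f*d,d],-1)
    return (P-V[:3,3])@V[:3,:3]
def ray(n,u,v,z):
    f,cx,cy,V=model(n); R=V[:3,:3]; c=-R.T@V[:3,3]
    d=R.T@np.array([(u-cx)/f,(v-cy)/f,1]); return c+d*(z-c[2])/d[2]
def proj(n,p):
    f,cx,cy,V=model(n); q=V[:3,:3]@np.array(p)+V[:3,3]; return f*q[0]/q[2]+cx,f*q[1]/q[2]+cy
E
python3 - <<'E'
from h import *
print(get_state())
for n in("top","side"):
    p,d=cams.read_camera(n); np.savez(f"{n}0.npz",p=p,d=d); cv2.imwrite(f"pics/{n}0.png",p[:,:,::-1]); print(n,cams.camera_model(n))
    W=cloud(n,d); print(np.nanpercentile(W[d>0],[1,50,99],axis=0))
E
```

```text
pics
{'time': 0.0, 'joint_pos': array([-1.29198647e+00,  4.23825696e-01,  1.63066386e+00,  1.13099952e-05,
        1.08861644e+00, -1.90115826e-02]), 'qd': array([ 3.36247677e-04, -9.48004823e-04,  1.26650020e-03,  1.32730484e-04,
       -4.84022027e-05,  8.02589939e-04]), 'joint_torque': array([ 1.20140285e-03, -5.44613957e+01, -2.73665804e+01,  6.42911531e-02,
        2.28635932e-02, -1.20406462e-04]), 'tool_pos': array([ 0.18334288, -0.59721879,  0.40392122]), 'tcp_rot': array([-3.14007978e+00, -3.87799574e-05,  2.97816157e-01]), 'contact_force': array([-0.35685122,  0.04615319, -0.42378062]), 'moment': array([-0.04422449, -0.04677207, -0.0179052 ]), 'grasp_force': 0.0, 'finger_gap': 0.9984362231324673}
top {'fov_y': 57.75621142057332, 'cx': 324.46842453049914, 'cy': 203.21821042796776, 'view': array([[-0.02358721, -0.999502  , -0.02096196,  0.02622039],
       [-0.9965141 ,  0.02518468, -0.07953225,  0.4919088 ],
       [ 0.08002057,  0.01901294, -0.99661187,  1.03565874],
       [ 0.        ,  0.        ,  0.        ,  1.        ]])}
[[-5.00368272e-02 -9.07924066e-01 -7.54771868e-01]
 [ 5.05316310e-01  2.70069436e-02 -6.46823088e-04]
 [ 1.62277193e+00  1.20485130e+00  4.81919850e-01]]
side {'fov_y': 49.83679325297712, 'cx': 323.84710345430614, 'cy': 199.8843729387037, 'view': array([[-0.99276668, -0.11863276,  0.0184549 ,  0.50799395],
       [-0.10069238,  0.7390093 , -0.66612784,  0.07512459],
       [ 0.06538624, -0.6631678 , -0.74560922,  1.06264004],
       [ 0.        ,  0.        ,  0.        ,  1.        ]])}
[[-1.12003621 -2.38128552 -0.75276926]
 [ 0.52668554  0.01965457  0.00242661]
 [ 2.04460301  0.4861908   0.5038295 ]]
```

View pics/top0.png

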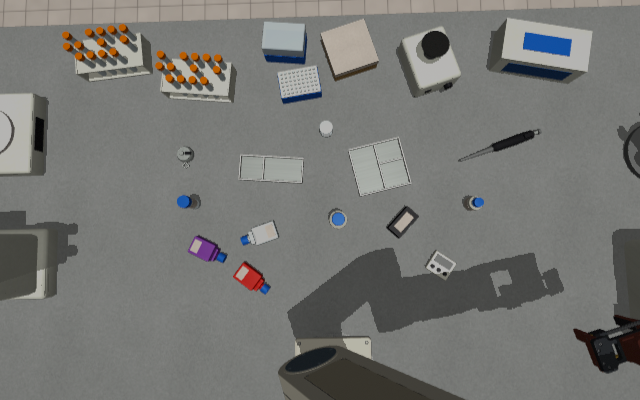

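View pics/side0.png

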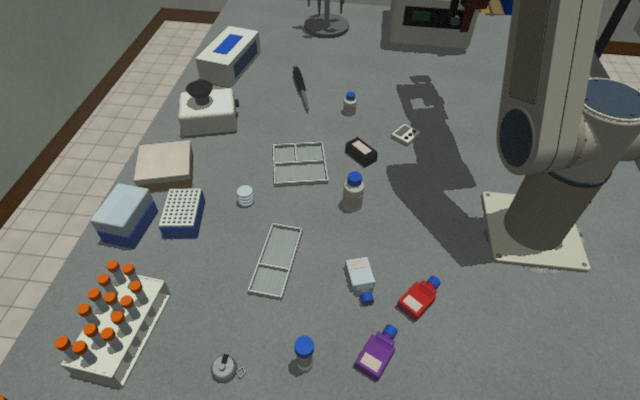

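The top view shows:
- **Parts:** clear flask (260,234) with its cap at (246,240), tube (184,202), two bottles at (338,218) and (476,203), slide box (403,222).
- **Trays and dishes:** narrow tray (271,168), square tray (380,166), dishes (326,128).

What could be mistaken for what:
- **Flask:** clear (260,234), purple (207,249), red (252,278). I choose the clear one.
- **Slide box:** black box with label (403,222), grey instrument (440,264). I choose the black one.
- **Tube:** blue cap (184,202), weight-like item (185,154), rack tubes. I choose the blue cap.
- **Bottles:** (338,218) looks like the tall one and (476,203) the short one. I'll check this by height.

```bash
python3 - <<'E'
from h import *
z=np.load("top0.npz");p,d=z["p"],z["d"]
c=p[110:290,160:500][:,:,::-1]
a=cv2.resize(c[:,:170],None,fx=4,fy=4,interpolation=cv2.INTER_CUBIC)[:560]
cv2.imwrite("pics/cropL.png",cv2.resize(p[120:270,170:310,::-1],None,fx=4,fy=4,interpolation=cv2.INTER_CUBIC))
cv2.imwrite("pics/cropR.png",cv2.resize(p[120:270,315:495,::-1],None,fx=4,fy=4,interpolation=cv2.INTER_CUBIC))
W=cloud("top",d)
hsv=cv2.cvtColor(p,cv2.COLOR_RGB2HSV)
m=cv2.inRange(hsv,(100,120,60),(125,255,255))
n,l,s,ce=cv2.connectedComponentsWithStats(m)
for i in range(1,n):
    if s[i,4]>15: q=W[l==i]; print("blue",ce[i].round(1),s[i,4],np.median(q,0).round(3),q[:,2].max().round(3))
# things by height
h=((W[...,2]>0.007)&(d>0)&(W[...,0]>0.25)&(W[...,0]<0.7)&(abs(W[...,1])<0.42)).astype(np.uint8)
n,l,s,ce=cv2.connectedComponentsWithStats(h)
for i in range(1,n):
    if s[i,4]>30:
        q=W[l==i]; r=cv2.minAreaRect(q[:,:2].astype(np.float32)*1000)
        print(ce[i].round(0),s[i,4],np.percentile(q[:,2],[50,98]).round(3),[np.round(t,1) for t in r])
b=W[(d>0)&(W[...,0]>0.3)&(W[...,0]<0.7)&(abs(W[...,1])<0.4)]; print("bench",np.percentile(b[:,2],[10,30,50]))
E
```

```text
blue [546.9  43.7] 780 [ 0.918 -0.619  0.084] 1.072
blue [305.4  39.5] 18 [0.983 0.059 0.038] 0.056
blue [286.   58.2] 289 [0.928 0.118 0.03 ] 0.059
blue [301.7  97.1] 214 [0.808 0.074 0.03 ] 0.048
blue [183.7 201.2] 144 [0.502 0.397 0.094] 0.099
blue [477.7 202. ] 88 [ 0.481 -0.41   0.066] 0.071
blue [337.9 218.6] 126 [ 0.443 -0.022  0.104] 0.108
blue [244.1 239.9] 54 [0.391 0.249 0.024] 1.072
blue [221.1 257. ] 69 [0.344 0.315 0.023] 0.03
blue [264.7 288.5] 60 [0.253 0.19  0.024] 1.072
[326. 133.] 50 [0.033 0.045] [array([696.2,   4.5]), array([ 6.9, 29.4]), np.float64(3.3)]
[381. 165.] 434 [0.013 0.017] [array([ 598.7, -149.6]), array([144.5, 157.1]), np.float64(12.8)]
[189. 154.] 77 [0.021 0.028] [array([650.8, 412.3]), array([14.7, 41.8]), np.float64(88.5)]
[269. 168.] 330 [0.013 0.018] [array([600.6, 171.9]), array([190.9,  76.7]), np.float64(85.2)]
[466. 158.] 39 [0.017 0.021] [array([ 615.3, -402.1]), array([ 8.6, 36.6]), np.float64(17.0)]
[187. 202.] 231 [0.092 0.097] [array([501.5, 398.8]), array([33.4, 33. ]), np.float64(43.7)]
[473. 203.] 216 [0.047 0.069] [array([ 481.4, -405.3]), array([28.4, 39.9]), np.float64(88.1)]
[402. 222.] 509 [0.033 0.037] [array([ 432.7, -209. ]), array([45.6, 85.7]), np.float64(46.2)]
[338. 220.] 254 [0.088 0.107] [array([442.3, -21.6]), array([47. , 46.9]), np.float64(87.6)]
[261. 234.] 572 [0.027 0.031] [array([404.8, 207.4]), array([ 51.8, 105.8]), np.float64(18.2)]
[206. 250.] 612 [0.026 0.031] [array([361.5, 356.6]), array([107.8,  52.7]), np.float64(63.3)]
[440. 265.] 510 [0.015 0.019] [array([ 305.9, -314.9]), array([69. , 60.5]), np.float64(55.6)]
[250. 278.] 571 [0.026 0.031] [array([275.9, 226.9]), array([104.5,  53.1]), np.float64(52.2)]
bench [-0.00348443 -0.00183942 -0.00062906]
```

View pics/cropL.png

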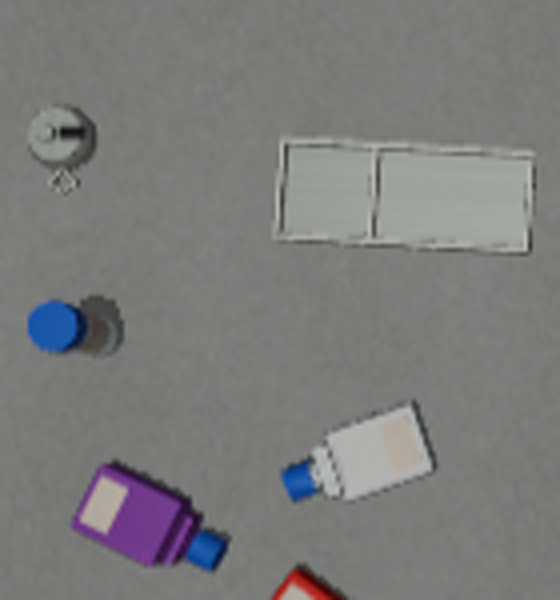

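View pics/cropR.png

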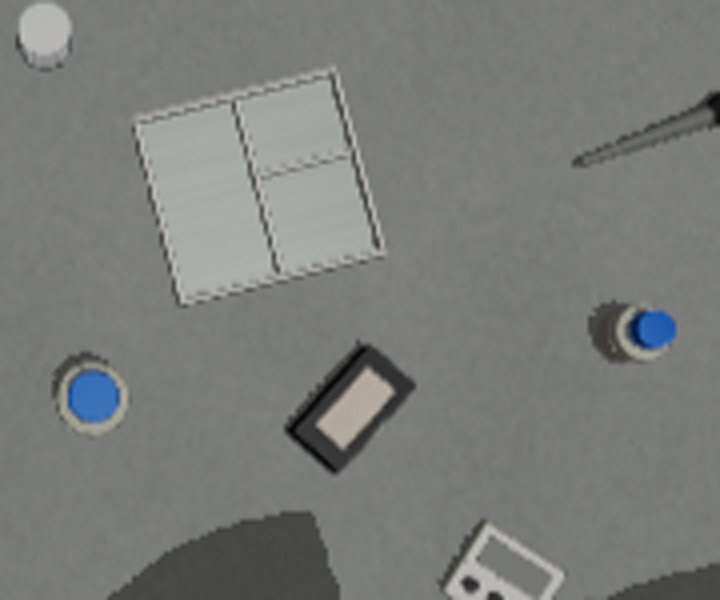

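The crops confirm my choices. The flask at (260,234) has a clear body with its cap to the lower left, and the purple and red flasks are separate. The bottle at (338,218) is 105 mm high, so it is the tall one; (476,203) is 68 mm, so the short one. In the square tray the long bay is at image left and the smallest bay at upper right. In the narrow tray the short bay is at the left. Next I'll write the planning helper and refine the round things.

```bash
cat >> h.py <<'E'
from scipy.spatial.transform import Rotation as Ro
def to(x,y,tip,yaw):
    "tool-axis shift (mm), rz (deg) to reach fingertip pose; shift given for current axes and for axes after the turn"
    s=get_state(); r,pt,yw=s["tcp_rot"]; R=Ro.from_euler("xyz",[r,pt,yw]).as_matrix()
    dv=(np.array([x,y,tip+.182])-s["tool_pos"])*1000
    R2=Ro.from_euler("xyz",[np.pi,0,np.radians(yaw)]).as_matrix()
    rv=np.degrees(Ro.from_matrix(R.T@R2).as_rotvec())
    print("t",round(s["time"],2),"xy0z",s["tool_pos"].round(4),"gap",round(s["finger_gap"]*88,1),"F",round(s["grasp_force"],1),"turn",rv.round(1),"shift now",(R.T@dv).round(1),"after turn",(R2.T@dv).round(1))
E
python3 - <<'E'
from h import *
z=np.load("top0.npz");p,d=z["p"],z["d"];W=cloud("top",d)
hsv=cv2.cvtColor(p,cv2.COLOR_RGB2HSV); m=cv2.inRange(hsv,(100,120,60),(125,255,255))
for n,(u,v),h in(("tube",(184,201),.095),("short",(478,202),.068),("tall",(338,218),.105)):
    k=np.zeros_like(m); k[v-14:v+14,u-14:u+14]=m[v-14:v+14,u-14:u+14]
    k=k*((abs(W[...,2]-h)<.008)); q=np.argwhere(k>0)
    c=(q.max(0)+q.min(0))/2; print(n,c[::-1],ray("top",c[1],c[0],h).round(4),np.median(W[k>0],0).round(4))
print("dishes",ray("top",326,128,.044))
to(.481,-.409,.1,85.2)
E
```

```text
tube [183. 201.] [0.5022 0.3983 0.095 ] [0.502  0.3985 0.0943]
short [478.5 202. ] [ 0.4812 -0.4109  0.068 ] [ 0.4812 -0.4116  0.0663]
tall [338.  218.5] [ 0.4438 -0.0225  0.105 ] [ 0.4428 -0.0224  0.1041]
dishes [0.70848665 0.00416017 0.044     ]
t 0.1 xy0z [ 0.1833 -0.5972  0.404 ] gap 88.0 F 0.0 turn [ -0.1  -0.  -68.1] shift now [339.8 -92.5 122.1] after turn [212.5 280.9 122. ]
```

>>> apply_moves --plan '[0, 0, -6.8, 0, 0, 0, 0, 0, 0, -6.8, 0, 0, 0, 0, 0, 0, -6.8, 0, 0, 0, 0, 0, 0, -6.8, 0, 0, 0, 0, 0, 0, -6.8, 0, 0, 0, 0]' --force 15

```text
time: 0.52
tool_pos: [0.1834, -0.5973, 0.4042]
tcp_rot: [-3.141, -0.001, 0.897]
contact_force: [0.2, -0.5, -0.3]
finger_gap: 1.003
grasp_force: 0.0
```

>>> apply_moves --plan '[0, 0, -6.8, 0, 0, 0, 0, 0, 0, -6.8, 0, 0, 0, 0, 0, 0, -6.8, 0, 0, 0, 0, 0, 0, -6.8, 0, 0, 0, 0, 0, 0, -6.8, 0, 0, 0, 0]'

```text
time: 0.93
tool_pos: [0.1834, -0.5973, 0.4042]
tcp_rot: [-3.141, -0.001, 1.49]
contact_force: [0.6, -0.1, 0.3]
finger_gap: 0.999
grasp_force: 0.0
```

>>> apply_moves --plan '[0, 0, 0, 21, 28, 8, 0, 0, 0, 0, 21, 28, 8, 0, 0, 0, 0, 21, 28, 8, 0, 0, 0, 0, 21, 28, 8, 0, 0, 0, 0, 21, 28, 8, 0]'

```text
time: 1.35
tool_pos: [0.3329, -0.5038, 0.364]
tcp_rot: [-3.141, -0.0, 1.484]
contact_force: [0.3, 0.5, -0.2]
finger_gap: 1.004
grasp_force: 0.0
```

>>> apply_moves --plan '[0, 0, 0, 21, 28, 8, 0, 0, 0, 0, 21, 28, 8, 0, 0, 0, 0, 21, 28, 8, 0, 0, 0, 0, 21, 28, 8, 0, 0, 0, 0, 21, 28, 8, 0]'

```text
time: 1.77
tool_pos: [0.4816, -0.4111, 0.3239]
tcp_rot: [-3.141, -0.0, 1.485]
contact_force: [0.8, -0.6, 0.2]
finger_gap: 1.0
grasp_force: 0.0
```

>>> apply_moves --plan '[0, 0, 0, 0, 0, 5, 0, 0, 0, 0, 0, 0, 5, 0, 0, 0, 0, 0, 0, 0, 0]'

```text
time: 2.02
tool_pos: [0.4798, -0.4121, 0.3132]
tcp_rot: [-3.139, -0.001, 1.485]
contact_force: [0.3, -1.0, -0.6]
finger_gap: 1.003
grasp_force: 0.0
```

```bash
python3 -c "
from h import *
to(.481,-.411,.022,85.2)"
```

```text
t 2.02 xy0z [ 0.4798 -0.4121  0.3132] gap 88.3 F 0.0 turn [-0.1 -0.1 -0.1] shift now [  1.    1.3 109.2] after turn [  1.1   1.1 109.2]
```

>>> apply_moves --plan '[0, 0, 0, 1, 1, 25, 0, 0, 0, 0, 0, 0, 25, 0, 0, 0, 0, 0, 0, 25, 0, 0, 0, 0, 0, 0, 24, 0, 0, 0, 0, 0, 0, 10, 0]'

```text
time: 2.43
tool_pos: [0.4793, -0.4119, 0.203]
tcp_rot: [-3.138, -0.002, 1.483]
contact_force: [-0.2, -0.1, -1.0]
finger_gap: 0.997
grasp_force: 0.0
```

>>> apply_moves --plan '[0, 0, 0, 0, 0, 0, 0.3, 0, 0, 0, 0, 0, 0, 0.5, 0, 0, 0, 0, 0, 0, 0.8, 0, 0, 0, 0, 0, 0, 0.8, 0, 0, 0, 0, 0, 0, 0.8]' --force 15

```text
time: 2.85
tool_pos: [0.4818, -0.4119, 0.2072]
tcp_rot: [3.14, 0.001, 1.484]
contact_force: [-0.9, -0.1, 0.9]
finger_gap: 0.659
grasp_force: 0.0
```

>>> apply_moves --plan '[0, 0, 0, 0, 0, 0, 0.8, 0, 0, 0, 0, 0, 0, 0.8, 0, 0, 0, 0, 0, 0, 0.8, 0, 0, 0, 0, 0, 0, 0.8]'

```text
time: 3.18
tool_pos: [0.4818, -0.4115, 0.2062]
tcp_rot: [3.141, 0.0, 1.485]
contact_force: [-0.7, 0.4, 3.9]
finger_gap: 0.449
grasp_force: 15.0
```

>>> apply_moves --plan '[0, 0, 0, 0, 0, -10, 0.8, 0, 0, 0, 0, 0, -25, 0.8, 0, 0, 0, 0, 0, -25, 0.8, 0, 0, 0, 0, 0, -25, 0.8, 0, 0, 0, 15, 2, -25, 0.8]' --force 20

```text
time: 3.6
tool_pos: [0.4844, -0.398, 0.3173]
tcp_rot: [3.141, 0.001, 1.483]
contact_force: [1.6, -0.0, -0.8]
finger_gap: 0.449
grasp_force: 20.0
```

>>> apply_moves --plan '[0, 0, 0, 32, 3, 0, 0.8, 0, 0, 0, 35, 4, 0, 0.8, 0, 0, 0, 35, 4, 0, 0.8, 0, 0, 0, 35, 4, 0, 0.8, 0, 0, 0, 35, 4, 0, 0.8]'

```text
time: 4.02
tool_pos: [0.5184, -0.2254, 0.3163]
tcp_rot: [3.141, 0.0, 1.484]
contact_force: [0.0, 0.5, -1.2]
finger_gap: 0.446
grasp_force: 20.0
```

>>> apply_moves --plan '[0, 0, 0, 35, 4, 0, 0.8, 0, 0, 0, 35, 4, 0, 0.8, 0, 0, 0, 35, 4, 0, 0.8, 0, 0, 0, 35, 4, 0, 0.8, 0, 0, 0, 35, 4, 0, 0.8]'

```text
time: 4.43
tool_pos: [0.5534, -0.0526, 0.3162]
tcp_rot: [-3.142, 0.0, 1.485]
contact_force: [0.5, -0.0, -0.7]
finger_gap: 0.446
grasp_force: 20.0
```

>>> apply_moves --plan '[0, 0, 0, 35, 4, 0, 0.8, 0, 0, 0, 35, 4, 0, 0.8, 0, 0, 0, 35, 4, 0, 0.8, 0, 0, 0, 35, 4, 0, 0.8, 0, 0, 0, 35, 4, 0, 0.8]'

```text
time: 4.85
tool_pos: [0.5884, 0.1201, 0.3162]
tcp_rot: [-3.141, 0.0, 1.485]
contact_force: [1.2, -0.1, -0.0]
finger_gap: 0.453
grasp_force: 20.0
```

>>> apply_moves --plan '[0, 0, 0, 35, 4, 0, 0.8, 0, 0, 0, 30, 4, 0, 0.8, 0, 0, 0, 12, 4, 0, 0.8, 0, 0, 0, 0, 0, 0, 0.8, 0, 0, 0, 0, 0, 0, 0.8]'

```text
time: 5.27
tool_pos: [0.6068, 0.194, 0.3156]
tcp_rot: [-3.141, 0.001, 1.486]
contact_force: [-0.1, -0.3, -2.1]
finger_gap: 0.45
grasp_force: 20.0
```

```bash
python3 -c "
from h import *
to(.6055,.2297,.026,85.2)"
```

```text
t 5.27 xy0z [0.6068 0.194  0.3156] gap 39.6 F 20.0 turn [-0.   0.  -0.1] shift now [ 35.6  -4.3 107.6] after turn [ 35.5  -4.3 107.6]
```

>>> apply_moves --plan '[0, 0, 0, 18, -2, 0, 0.8, 0, 0, 0, 17.5, -2, 0, 0.8, 0, 0, 0, 0, 0, 25, 0.8, 0, 0, 0, 0, 0, 25, 0.8, 0, 0, 0, 0, 0, 25, 0.8]'

```text
time: 5.68
tool_pos: [0.6061, 0.2279, 0.2405]
tcp_rot: [3.141, 0.0, 1.483]
contact_force: [-0.3, 0.1, -1.2]
finger_gap: 0.447
grasp_force: 20.0
```

>>> apply_moves --plan '[0, 0, 0, 0, 0, 17, 0.8, 0, 0, 0, 0, 0, 6, 0.8, 0, 0, 0, 0, 0, 3, 0.8, 0, 0, 0, 0, 0, 2, 0.8, 0, 0, 0, 0, 0, 0, 0.8]'

```text
time: 6.1
tool_pos: [0.6066, 0.2291, 0.2135]
tcp_rot: [3.141, -0.0, 1.484]
contact_force: [-1.1, -0.6, -0.6]
finger_gap: 0.455
grasp_force: 20.0
```

```bash
python3 -c "
from h import *
to(.6055,.2297,.0275,85.2);print(get_state()['contact_force'])"
```

```text
t 6.1 xy0z [0.6066 0.2291 0.2135] gap 40.1 F 20.0 turn [ 0.1 -0.  -0.2] shift now [ 0.5 -1.2  4. ] after turn [ 0.5 -1.2  4. ]
[-1.13466804 -0.64937068 -0.58196614]
```

>>> apply_moves --plan '[0, 0, 0, 0, 0, 2, 0.8, 0, 0, 0, 0, 0, 1, 0.8, 0, 0, 0, 0, 0, 1, 0.8, 0, 0, 0, 0, 0, 0, 0.8]'

```text
time: 6.43
tool_pos: [0.6064, 0.2299, 0.2092]
tcp_rot: [3.141, -0.0, 1.485]
contact_force: [1.6, -0.3, 1.6]
finger_gap: 0.453
grasp_force: 20.0
```

```bash
python3 -c "
from h import *
to(.6055,.2297,.0275,85.2);print(get_state()['contact_force'])"
```

```text
t 6.43 xy0z [0.6064 0.2299 0.2092] gap 39.9 F 20.0 turn [ 0.1 -0.  -0.1] shift now [-0.2 -0.9 -0.3] after turn [-0.2 -0.9 -0.3]
[ 1.64049291 -0.33007556  1.60176903]
```

>>> apply_moves --plan '[0, 0, 0, 0, 0, 0, 0.4, 0, 0, 0, 0, 0, 0, 0.3, 0, 0, 0, 0, 0, 0, 0.2, 0, 0, 0, 0, 0, 0, 0.1, 0, 0, 0, 0, 0, 0, 0.1]'

```text
time: 6.85
tool_pos: [0.6061, 0.2297, 0.2087]
tcp_rot: [-3.142, 0.0, 1.485]
contact_force: [-0.1, -0.4, 0.6]
finger_gap: 0.794
grasp_force: 0.0
```

>>> apply_moves --plan '[0, 0, 0, 0, 0, -10, 0.1, 0, 0, 0, 0, 0, -25, 0.1, 0, 0, 0, 0, 0, -30, 0, 0, 0, -6.4, 0, 0, -30, 0, 0, 0, -6.4, 0, 0, -30, 0]'

```text
time: 7.27
tool_pos: [0.606, 0.2297, 0.3356]
tcp_rot: [-3.142, -0.0, 1.713]
contact_force: [0.0, -0.5, -0.3]
finger_gap: 1.001
grasp_force: 0.0
```

>>> apply_moves --plan '[0, 0, -6.4, 0, 0, 0, 0, 0, 0, -6.4, 0, 0, 0, 0, 0, 0, -6.4, 0, 0, 0, 0, 0, 0, -6.4, 0, 0, 0, 0, 0, 0, -6.4, 0, 0, 0, 0]'

```text
time: 7.68
tool_pos: [0.6061, 0.2297, 0.3346]
tcp_rot: [3.141, 0.0, 2.272]
contact_force: [0.2, 0.1, 0.2]
finger_gap: 1.001
grasp_force: 0.0
```

>>> apply_moves --plan '[0, 0, -6.2, 0, 0, 0, 0, 0, 0, 0, 0, 0, 0, 0]'

```text
time: 7.85
tool_pos: [0.6061, 0.2297, 0.3344]
tcp_rot: [3.141, 0.0, 2.379]
contact_force: [-1.1, 0.0, -0.1]
finger_gap: 1.003
grasp_force: 0.0
```

```bash
python3 -c "
from h import *
to(.4327,-.209,.014,136.2)"
```

```text
t 7.85 xy0z [0.6061 0.2297 0.3344] gap 88.3 F 0.0 turn [0.  0.  0.1] shift now [-177.8 -437.   138.3] after turn [-178.5 -436.7  138.4]
```

>>> apply_moves --plan '[0, 0, 0, -13.7, -33.6, 0, 0, 0, 0, 0, -13.7, -33.6, 0, 0, 0, 0, 0, -13.7, -33.6, 0, 0, 0, 0, 0, -13.7, -33.6, 0, 0, 0, 0, 0, -13.7, -33.6, 0, 0]'

```text
time: 8.27
tool_pos: [0.538, 0.06, 0.3342]
tcp_rot: [3.141, 0.0, 2.371]
contact_force: [1.7, -0.0, -0.1]
finger_gap: 1.003
grasp_force: 0.0
```

>>> apply_moves --plan '[0, 0, 0, -13.7, -33.6, 0, 0, 0, 0, 0, -13.7, -33.6, 0, 0, 0, 0, 0, -13.7, -33.6, 0, 0, 0, 0, 0, -13.7, -33.6, 0, 0, 0, 0, 0, -13.7, -33.6, 0, 0]'

```text
time: 8.68
tool_pos: [0.4708, -0.1087, 0.3343]
tcp_rot: [3.141, 0.001, 2.371]
contact_force: [-0.1, 0.7, -0.9]
finger_gap: 0.999
grasp_force: 0.0
```

>>> apply_moves --plan '[0, 0, 0, -13.7, -33.6, 0, 0, 0, 0, 0, -13.7, -33.6, 5, 0, 0, 0, 0, -13.7, -33.6, 15, 0, 0, 0, 0, 0, 0, 20, 0, 0, 0, 0, 0, 0, 20, 0]'

```text
time: 9.1
tool_pos: [0.4308, -0.2106, 0.2741]
tcp_rot: [3.141, 0.003, 2.367]
contact_force: [0.0, -0.7, 0.3]
finger_gap: 1.0
grasp_force: 0.0
```

```bash
python3 -c "
from h import *
to(.4327,-.209,.016,136.2)"
```

```text
t 9.1 xy0z [ 0.4308 -0.2106  0.2741] gap 88.0 F 0.0 turn [ 0.   0.1 -0.6] shift now [-0.1  2.4 76.1] after turn [-0.3  2.5 76.1]
```

>>> apply_moves --plan '[0, 0, 0, 0, 1, 30, 0, 0, 0, 0, 0, 0, 25, 0, 0, 0, 0, 0, 0, 16, 0, 0, 0, 0, 0, 0, 5, 0, 0, 0, 0, 0, 0, 0, 0]'

```text
time: 9.52
tool_pos: [0.4318, -0.2076, 0.197]
tcp_rot: [-3.141, -0.002, 2.373]
contact_force: [-0.0, -0.2, 0.2]
finger_gap: 1.001
grasp_force: 0.0
```

>>> apply_moves --plan '[0, 0, 0, 0, 0, 0, 0.2, 0, 0, 0, 0, 0, 0, 0.4, 0, 0, 0, 0, 0, 0, 0.7, 0, 0, 0, 0, 0, 0, 0.7, 0, 0, 0, 0, 0, 0, 0.7]' --force 20

```text
time: 9.93
tool_pos: [0.4323, -0.2078, 0.1984]
tcp_rot: [3.141, 0.001, 2.375]
contact_force: [0.9, 0.0, -0.1]
finger_gap: 0.657
grasp_force: 0.0
```

>>> apply_moves --plan '[0, 0, 0, 0, 0, 0, 0.7, 0, 0, 0, 0, 0, 0, 0.7, 0, 0, 0, 0, 0, 0, 0.7]'

```text
time: 10.18
tool_pos: [0.4321, -0.2077, 0.198]
tcp_rot: [3.141, 0.0, 2.375]
contact_force: [-1.2, -0.1, 5.8]
finger_gap: 0.518
grasp_force: 20.0
```

```bash
python3 -c "
from h import *
to(.4327,-.209,.016,136.2)
to(.5977,.137,.114,85.2)"
```

```text
t 10.18 xy0z [ 0.4321 -0.2077  0.198 ] gap 45.6 F 20.0 turn [ 0.   0.  -0.1] shift now [-1.3 -0.5 -0. ] after turn [-1.3 -0.5 -0. ]
t 10.18 xy0z [ 0.4321 -0.2077  0.198 ] gap 45.6 F 20.0 turn [ 0.   0.  50.9] shift now [119.9 363.1 -98. ] after turn [357.4 136.2 -98. ]
```

>>> apply_moves --plan '[0, 0, 0, 0, 0, -10, 0.7, 0, 0, 0, 0, 0, -25, 0.7, 0, 0, 6.4, 0, 0, -25, 0.7, 0, 0, 6.4, 0, 0, -25, 0.7, 0, 0, 6.4, 0, 0, -25, 0.7]'

```text
time: 10.6
tool_pos: [0.4317, -0.2075, 0.3092]
tcp_rot: [-3.141, -0.001, 2.034]
contact_force: [0.5, -0.2, -1.2]
finger_gap: 0.52
grasp_force: 20.0
```

>>> apply_moves --plan '[0, 0, 6.4, 0, 0, 0, 0.7, 0, 0, 6.4, 0, 0, 0, 0.7, 0, 0, 6.4, 0, 0, 0, 0.7, 0, 0, 6.4, 0, 0, 0, 0.7, 0, 0, 6.1, 0, 0, 0, 0.7]'

```text
time: 11.02
tool_pos: [0.4318, -0.2075, 0.3083]
tcp_rot: [3.142, 0.0, 1.481]
contact_force: [-0.2, -0.4, -1.5]
finger_gap: 0.519
grasp_force: 20.0
```

>>> apply_moves --plan '[0, 0, 0, 15, 6, 0, 0.7, 0, 0, 0, 30, 11, 0, 0.7, 0, 0, 0, 35, 13.5, 0, 0.7, 0, 0, 0, 35, 13.5, 0, 0.7, 0, 0, 0, 35, 13.5, 0, 0.7]'

```text
time: 11.43
tool_pos: [0.5022, -0.0617, 0.3082]
tcp_rot: [-3.142, 0.0, 1.485]
contact_force: [0.0, -0.4, -1.8]
finger_gap: 0.517
grasp_force: 20.0
```

>>> apply_moves --plan '[0, 0, 0, 35, 13.5, 0, 0.7, 0, 0, 0, 35, 13.5, 0, 0.7, 0, 0, 0, 35, 13.5, 0, 0.7, 0, 0, 0, 35, 13.5, 0, 0.7, 0, 0, 0, 35, 13.5, 0, 0.7]'

```text
time: 11.85
tool_pos: [0.5842, 0.1075, 0.3082]
tcp_rot: [-3.141, 0.0, 1.487]
contact_force: [0.2, 0.2, -1.4]
finger_gap: 0.519
grasp_force: 20.0
```

>>> apply_moves --plan '[0, 0, 0, 22, 8, 0, 0.7, 0, 0, 0, 10, 3, 0, 0.7, 0, 0, 0, 0, 0, 0, 0.7, 0, 0, 0, 0, 0, 0, 0.7]'

```text
time: 12.18
tool_pos: [0.597, 0.1362, 0.3075]
tcp_rot: [-3.14, 0.001, 1.487]
contact_force: [-0.1, -0.8, -1.6]
finger_gap: 0.522
grasp_force: 20.0
```

```bash
python3 -c "
from h import *
to(.5977,.137,.020,85.2)"
```

```text
t 12.18 xy0z [0.597  0.1362 0.3075] gap 45.9 F 20.0 turn [-0.1  0.   0. ] shift now [  0.9   0.8 105.5] after turn [  0.8   0.6 105.5]
```

>>> apply_moves --plan '[0, 0, 0, 0.8, 0.6, 20, 0.7, 0, 0, 0, 0, 0, 25, 0.7, 0, 0, 0, 0, 0, 25, 0.7, 0, 0, 0, 0, 0, 20, 0.7, 0, 0, 0, 0, 0, 8, 0.7]'

```text
time: 12.6
tool_pos: [0.5965, 0.1351, 0.2071]
tcp_rot: [-3.137, 0.002, 1.484]
contact_force: [-0.3, 0.3, -1.4]
finger_gap: 0.522
grasp_force: 20.0
```

>>> apply_moves --plan '[0, 0, 0, 0, 0, 4, 0.7, 0, 0, 0, 0, 0, 2, 0.7, 0, 0, 0, 0, 0, 1, 0.7, 0, 0, 0, 0, 0, 0, 0.7, 0, 0, 0, 0, 0, 0, 0.7]'

```text
time: 13.02
tool_pos: [0.5987, 0.1373, 0.2038]
tcp_rot: [3.14, -0.0, 1.486]
contact_force: [1.1, 0.2, -0.8]
finger_gap: 0.521
grasp_force: 20.0
```

```bash
python3 -c "
from h import *
to(.5977,.137,.019,85.2);print(get_state()['contact_force'])"
```

```text
t 13.02 xy0z [0.5987 0.1373 0.2038] gap 45.8 F 20.0 turn [ 0.1 -0.  -0. ] shift now [-0.4 -1.   2.8] after turn [-0.4 -1.   2.8]
[ 1.14586454  0.20044048 -0.77120492]
```

Lower the last 3 mm, release, lift and turn toward the flask yaw (108.2°, i.e. -23°).

>>> apply_moves --plan '[0, 0, 0, 0, 0, 1.5, 0.7, 0, 0, 0, 0, 0, 1.5, 0.7, 0, 0, 0, 0, 0, 0, 0.7, 0, 0, 0, 0, 0, 0, 0.7]'

```text
time: 13.35
tool_pos: [0.5987, 0.1375, 0.2009]
tcp_rot: [3.14, -0.0, 1.487]
contact_force: [-1.7, -0.8, 7.4]
finger_gap: 0.522
grasp_force: 20.0
```

>>> apply_moves --plan '[0, 0, 0, 0, 0, 0, 0.4, 0, 0, 0, 0, 0, 0, 0.3, 0, 0, 0, 0, 0, 0, 0.2, 0, 0, 0, 0, 0, 0, 0.1, 0, 0, 0, 0, 0, 0, 0.1]'

```text
time: 13.77
tool_pos: [0.5983, 0.1374, 0.1996]
tcp_rot: [-3.141, 0.0, 1.486]
contact_force: [-0.3, 0.3, -0.1]
finger_gap: 0.858
grasp_force: 0.0
```

>>> apply_moves --plan '[0, 0, 0, 0, 0, -10, 0.1, 0, 0, 0, 0, 0, -25, 0.1, 0, 0, -6, 0, 0, -30, 0, 0, 0, -6, 0, 0, -30, 0, 0, 0, -6, 0, 0, -30, 0]'

```text
time: 14.18
tool_pos: [0.5981, 0.1373, 0.3265]
tcp_rot: [-3.141, -0.0, 1.806]
contact_force: [0.6, -0.8, 0.6]
finger_gap: 0.995
grasp_force: 0.0
```

>>> apply_moves --plan '[0, 0, -5, 0, 0, 0, 0, 0, 0, 0, 0, 0, 0, 0, 0, 0, 0, 0, 0, 0, 0]'

```text
time: 14.43
tool_pos: [0.598, 0.1373, 0.3252]
tcp_rot: [3.141, 0.0, 1.885]
contact_force: [-0.5, -0.3, -1.0]
finger_gap: 0.999
grasp_force: 0.0
```

```bash
python3 -c "
from h import *
to(.4101,.1913,.015,108.2)"
```

```text
t 14.43 xy0z [0.598  0.1373 0.3252] gap 87.9 F 0.0 turn [ 0.   0.  -0.2] shift now [ 109.5 -162.1  128.1] after turn [ 110.  -161.7  128.2]
```

>>> apply_moves --plan '[0, 0, 0, 18, -27, 5, 0, 0, 0, 0, 18, -27, 5, 0, 0, 0, 0, 18, -27, 5, 0, 0, 0, 0, 18, -27, 5, 0, 0, 0, 0, 18, -27, 5, 0]'

```text
time: 14.85
tool_pos: [0.4399, 0.1806, 0.2984]
tcp_rot: [-3.139, 0.0, 1.884]
contact_force: [0.2, 0.9, -0.3]
finger_gap: 1.002
grasp_force: 0.0
```

>>> apply_moves --plan '[0, 0, 0, 14, -19, 5, 0, 0, 0, 0, 6, -8, 20, 0, 0, 0, 0, 0, 0, 30, 0, 0, 0, 0, 0, 0, 10, 0, 0, 0, 0, 0, 0, 0, 0]'

```text
time: 15.27
tool_pos: [0.4089, 0.1909, 0.2322]
tcp_rot: [-3.135, 0.001, 1.886]
contact_force: [-0.1, 0.1, -0.1]
finger_gap: 0.999
grasp_force: 0.0
```

```bash
python3 -c "
from h import *
to(.4101,.1913,.015,108.2)"
```

```text
t 15.27 xy0z [0.4089 0.1909 0.2322] gap 87.9 F 0.0 turn [-0.4  0.  -0.1] shift now [ 0.   1.5 35.2] after turn [ 0.   1.3 35.2]
```

>>> apply_moves --plan '[0, 0, 0, 0, 0, 20, 0, 0, 0, 0, 0, 0, 12, 0, 0, 0, 0, 0, 0, 3, 0, 0, 0, 0, 0, 0, 0, 0.2, 0, 0, 0, 0, 0, 0, 0.4]' --force 15

```text
time: 15.68
tool_pos: [0.4106, 0.1913, 0.2003]
tcp_rot: [3.141, -0.0, 1.887]
contact_force: [-0.6, -0.3, -1.0]
finger_gap: 0.885
grasp_force: 0.0
```

>>> apply_moves --plan '[0, 0, 0, 0, 0, 0, 0.6, 0, 0, 0, 0, 0, 0, 0.6, 0, 0, 0, 0, 0, 0, 0.6, 0, 0, 0, 0, 0, 0, 0.6, 0, 0, 0, 0, 0, 0, 0.6]'

```text
time: 16.1
tool_pos: [0.4103, 0.1914, 0.2002]
tcp_rot: [3.141, -0.0, 1.888]
contact_force: [0.6, -0.7, 6.2]
finger_gap: 0.594
grasp_force: 15.0
```

```bash
python3 -c "
from h import *
to(.4101,.1913,.015,108.2)
to(.5737,-.1163,.115,12.8)"
```

```text
t 16.1 xy0z [0.4103 0.1914 0.2002] gap 52.3 F 15.0 turn [ 0.1 -0.  -0. ] shift now [-0.1 -0.2  3.2] after turn [-0.1 -0.2  3.2]
t 16.1 xy0z [0.4103 0.1914 0.2002] gap 52.3 F 15.0 turn [ 0.  -0.  95.4] shift now [-343.3   59.4  -96.8] after turn [ 91.2 336.3 -96.8]
```

>>> apply_moves --plan '[0, 0, 0, 0, 0, -8, 0.6, 0, 0, 0, 0, 0, -20, 0.6, 0, 0, 0, 0, 0, -30, 0.6, 0, 0, 5, 0, 0, -30, 0.6, 0, 0, 6.5, 0, 0, -30, 0.6]' --force 20

```text
time: 16.52
tool_pos: [0.4096, 0.1912, 0.3191]
tcp_rot: [-3.14, 0.0, 1.683]
contact_force: [0.8, 0.2, -0.4]
finger_gap: 0.588
grasp_force: 20.0
```

>>> apply_moves --plan '[0, 0, 6.5, 0, 0, 0, 0.6, 0, 0, 6.5, 0, 0, 0, 0.6, 0, 0, 6.5, 0, 0, 0, 0.6, 0, 0, 6.5, 0, 0, 0, 0.6, 0, 0, 6.5, 0, 0, 0, 0.6]'

```text
time: 16.93
tool_pos: [0.4098, 0.1912, 0.3182]
tcp_rot: [3.142, -0.0, 1.114]
contact_force: [0.6, -0.3, -1.5]
finger_gap: 0.588
grasp_force: 20.0
```

>>> apply_moves --plan '[0, 0, 6.5, 0, 0, 0, 0.6, 0, 0, 6.5, 0, 0, 0, 0.6, 0, 0, 6.5, 0, 0, 0, 0.6, 0, 0, 6.5, 0, 0, 0, 0.6, 0, 0, 6.5, 0, 0, 0, 0.6]'

```text
time: 17.35
tool_pos: [0.4098, 0.1913, 0.318]
tcp_rot: [-3.142, 0.0, 0.547]
contact_force: [0.4, -0.0, -0.7]
finger_gap: 0.588
grasp_force: 20.0
```

>>> apply_moves --plan '[0, 0, 6.5, 0, 0, 0, 0.6, 0, 0, 6.5, 0, 0, 0, 0.6, 0, 0, 5.9, 0, 0, 0, 0.6, 0, 0, 0, 4, 15, 0, 0.6, 0, 0, 0, 8, 30, 0, 0.6]'

```text
time: 17.77
tool_pos: [0.4309, 0.151, 0.318]
tcp_rot: [-3.141, 0.001, 0.225]
contact_force: [0.5, 0.6, -0.3]
finger_gap: 0.591
grasp_force: 20.0
```

>>> apply_moves --plan '[0, 0, 0, 9.5, 35, 0, 0.6, 0, 0, 0, 9.5, 35, 0, 0.6, 0, 0, 0, 9.5, 35, 0, 0.6, 0, 0, 0, 9.5, 35, 0, 0.6, 0, 0, 0, 9.5, 35, 0, 0.6]'

```text
time: 18.18
tool_pos: [0.517, -0.0118, 0.3181]
tcp_rot: [-3.141, 0.0, 0.223]
contact_force: [0.5, 0.3, -1.2]
finger_gap: 0.593
grasp_force: 20.0
```

>>> apply_moves --plan '[0, 0, 0, 9.5, 35, 0, 0.6, 0, 0, 0, 9.5, 35, 0, 0.6, 0, 0, 0, 8, 30, 0, 0.6, 0, 0, 0, 4, 15, 0, 0.6, 0, 0, 0, 0, 0, 0, 0.6]'

```text
time: 18.6
tool_pos: [0.5734, -0.1179, 0.318]
tcp_rot: [3.141, -0.001, 0.22]
contact_force: [-0.1, -0.0, -1.8]
finger_gap: 0.588
grasp_force: 20.0
```

```bash
python3 -c "
from h import *
to(.5737,-.1163,.0215,12.8)
p,d=cams.read_camera('side'); cv2.imwrite('pics/s1.png',p[:,:,::-1])"
```

```text
t 18.6 xy0z [ 0.5734 -0.1179  0.318 ] gap 51.7 F 20.0 turn [ 0.1 -0.1 -0.2] shift now [  0.5  -1.5 114.5] after turn [  0.7  -1.4 114.5]
```

View pics/s1.png

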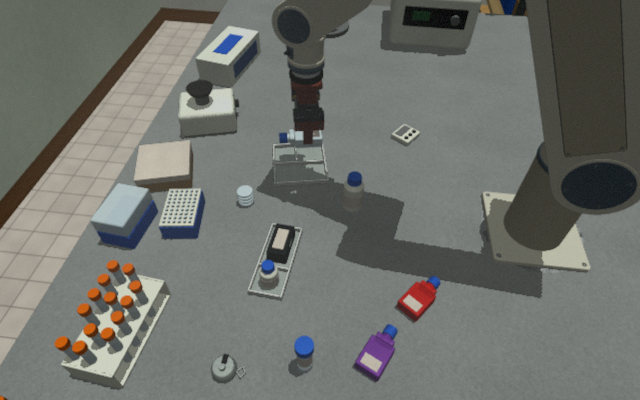

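The side view shows the slide box (282,242) and short bottle (268,272) standing in the narrow tray. The flask hangs level over the square tray at (300,135). I'll lower it now.

>>> apply_moves --plan '[0, 0, 0, 0.5, -1, 20, 0.6, 0, 0, 0, 0, 0, 25, 0.6, 0, 0, 0, 0, 0, 30, 0.6, 0, 0, 0, 0, 0, 22, 0.6, 0, 0, 0, 0, 0, 10, 0.6]'

```text
time: 19.07
tool_pos: [0.5706, -0.1123, 0.2081]
tcp_rot: [-3.139, 0.005, 0.224]
contact_force: [-0.4, -0.1, -0.2]
finger_gap: 0.589
grasp_force: 20.0
```

>>> apply_moves --plan '[0, 0, 0, 0, 0, 3, 0.6, 0, 0, 0, 0, 0, 2, 0.6, 0, 0, 0, 0, 0, 1, 0.6, 0, 0, 0, 0, 0, 0, 0.6, 0, 0, 0, 0, 0, 0, 0.6]'

```text
time: 19.48
tool_pos: [0.5731, -0.1143, 0.2059]
tcp_rot: [3.141, -0.002, 0.223]
contact_force: [-0.1, 0.1, -1.6]
finger_gap: 0.587
grasp_force: 20.0
```

```bash
python3 -c "
from h import *
to(.5737,-.1163,.0215,12.8);print(get_state()['contact_force'])"
```

```text
t 19.48 xy0z [ 0.5731 -0.1143  0.2059] gap 51.7 F 20.0 turn [ 0.  -0.1 -0. ] shift now [0.1 2.1 2.4] after turn [0.1 2.1 2.4]
[-0.1078485   0.12794624 -1.561618  ]
```

>>> apply_moves --plan '[0, 0, 0, 0, 1.5, 1, 0.6, 0, 0, 0, 0, 0.5, 1, 0.6, 0, 0, 0, 0, 0, 1, 0.6, 0, 0, 0, 0, 0, 0, 0.6]'

```text
time: 19.82
tool_pos: [0.5734, -0.1166, 0.2032]
tcp_rot: [3.141, -0.001, 0.222]
contact_force: [-3.9, 0.2, 12.9]
finger_gap: 0.59
grasp_force: 20.0
```

>>> apply_moves --plan '[0, 0, 0, 0, 0, 0, 0.3, 0, 0, 0, 0, 0, 0, 0.2, 0, 0, 0, 0, 0, 0, 0.1, 0, 0, 0, 0, 0, 0, 0.1, 0, 0, 0, 0, 0, 0, 0.1]'

```text
time: 20.23
tool_pos: [0.573, -0.1163, 0.2015]
tcp_rot: [-3.141, 0.0, 0.223]
contact_force: [-0.2, -0.1, -0.0]
finger_gap: 0.892
grasp_force: 0.0
```

>>> apply_moves --plan '[0, 0, 0, 0, 0, -10, 0.1, 0, 0, 0, 0, 0, -25, 0.1, 0, 0, 0, 0, 0, -35, 0, 0, 0, 0, 0, 0, -40, 0, 0, 0, 0, 0, 0, -20, 0]'

```text
time: 20.65
tool_pos: [0.5739, -0.1164, 0.3363]
tcp_rot: [3.14, -0.004, 0.223]
contact_force: [0.1, -1.0, -0.1]
finger_gap: 0.999
grasp_force: 0.0
```

>>> apply_moves --plan '[0, 0, 0, 0, 0, 0, 0, 0, 0, 0, 0, 0, 0, 0]'

```text
time: 20.82
tool_pos: [0.5733, -0.1163, 0.3335]
tcp_rot: [3.14, -0.003, 0.223]
contact_force: [0.1, 0.3, 0.2]
finger_gap: 0.998
grasp_force: 0.0
```

```bash
python3 -c "
from h import *
to(.443,-.0225,.042,12.8)"
```

```text
t 20.82 xy0z [ 0.5733 -0.1163  0.3335] gap 87.8 F 0.0 turn [ 0.1 -0.2 -0. ] shift now [-106.7 -120.4  109. ] after turn [-106.3 -120.3  109.5]
```

>>> apply_moves --plan '[0, 0, 0, -21.3, -24, 0, 0, 0, 0, 0, -21.3, -24, 0, 0, 0, 0, 0, -21.3, -24, 0, 0, 0, 0, 0, -21.3, -24, 0, 0, 0, 0, 0, -21.3, -24, 0, 0]'

```text
time: 21.23
tool_pos: [0.4406, -0.0221, 0.3302]
tcp_rot: [-3.141, 0.003, 0.222]
contact_force: [0.2, -1.3, 0.4]
finger_gap: 0.998
grasp_force: 0.0
```

>>> apply_moves --plan '[0, 0, 0, 0, 0, 0, 0, 0, 0, 0, 0, 0, 5, 0, 0, 0, 0, 0, 0, 5, 0]'

```text
time: 21.48
tool_pos: [0.4432, -0.0228, 0.3211]
tcp_rot: [3.141, -0.0, 0.223]
contact_force: [-0.3, -0.1, 0.3]
finger_gap: 1.0
grasp_force: 0.0
```

```bash
python3 -c "
from h import *
to(.443,-.0225,.042,12.8)"
```

```text
t 21.48 xy0z [ 0.4432 -0.0228  0.3211] gap 88.0 F 0.0 turn [ 0. -0. -0.] shift now [-0.2 -0.4 97.1] after turn [-0.1 -0.4 97.1]
```

>>> apply_moves --plan '[0, 0, 0, 0, 0, 20, 0, 0, 0, 0, 0, 0, 25, 0, 0, 0, 0, 0, 0, 25, 0, 0, 0, 0, 0, 0, 20, 0, 0, 0, 0, 0, 0, 7, 0]'

```text
time: 21.9
tool_pos: [0.4426, -0.0233, 0.2214]
tcp_rot: [-3.14, 0.004, 0.222]
contact_force: [-0.8, 0.1, 0.3]
finger_gap: 0.999
grasp_force: 0.0
```

>>> apply_moves --plan '[0, 0, 0, 0, 0, 0, 0.2, 0, 0, 0, 0, 0, 0, 0.4, 0, 0, 0, 0, 0, 0, 0.6, 0, 0, 0, 0, 0, 0, 0.6, 0, 0, 0, 0, 0, 0, 0.6]' --force 20

```text
time: 22.32
tool_pos: [0.4432, -0.0228, 0.2256]
tcp_rot: [3.141, -0.002, 0.223]
contact_force: [-0.2, 0.1, 0.0]
finger_gap: 0.664
grasp_force: 0.0
```

>>> apply_moves --plan '[0, 0, 0, 0, 0, 0, 0.6, 0, 0, 0, 0, 0, 0, 0.6, 0, 0, 0, 0, 0, 0, 0.6]'

```text
time: 22.57
tool_pos: [0.4431, -0.0228, 0.2254]
tcp_rot: [3.141, -0.002, 0.223]
contact_force: [-0.4, -1.6, 6.9]
finger_gap: 0.565
grasp_force: 20.0
```

```bash
python3 -c "
from h import *
to(.5769,-.1935,.142,12.8)
"
```

```text
t 22.57 xy0z [ 0.4431 -0.0228  0.2254] gap 49.7 F 20.0 turn [ 0.  -0.1 -0. ] shift now [ 92.9 196.1 -98.4] after turn [ 92.7 196.1 -98.6]
```

>>> apply_moves --plan '[0, 0, 0, 0, 0, -8, 0.6, 0, 0, 0, 0, 0, -20, 0.6, 0, 0, 0, 0, 0, -30, 0.6, 0, 0, 0, 0, 0, -25, 0.6, 0, 0, 0, 4, 8, -7, 0.6]' --force 25

```text
time: 22.98
tool_pos: [0.4483, -0.0292, 0.3178]
tcp_rot: [3.141, -0.003, 0.224]
contact_force: [1.3, 0.6, -2.0]
finger_gap: 0.565
grasp_force: 25.0
```

>>> apply_moves --plan '[0, 0, 0, 11, 23, 0, 0.6, 0, 0, 0, 13, 28, 0, 0.6, 0, 0, 0, 13, 28, 0, 0.6, 0, 0, 0, 13, 28, 0, 0.6, 0, 0, 0, 13, 28, 0, 0.6]'

```text
time: 23.4
tool_pos: [0.5402, -0.1489, 0.3143]
tcp_rot: [-3.141, 0.001, 0.223]
contact_force: [0.2, 0.1, -1.3]
finger_gap: 0.565
grasp_force: 25.0
```

>>> apply_moves --plan '[0, 0, 0, 13, 28, 0, 0.6, 0, 0, 0, 9, 18, 0, 0.6, 0, 0, 0, 4, 7, 0, 0.6, 0, 0, 0, 0, 0, 0, 0.6, 0, 0, 0, 0, 0, 0, 0.6]'

```text
time: 23.82
tool_pos: [0.5759, -0.193, 0.3139]
tcp_rot: [-3.14, 0.002, 0.222]
contact_force: [-0.6, 0.6, -1.4]
finger_gap: 0.567
grasp_force: 25.0
```

```bash
python3 -c "
from h import *
to(.5769,-.1935,.0464,12.8)
"
```

```text
t 23.82 xy0z [ 0.5759 -0.193   0.3139] gap 49.9 F 25.0 turn [-0.1  0.1 -0.1] shift now [ 1.   0.8 85.4] after turn [ 0.8  0.7 85.5]
```

>>> apply_moves --plan '[0, 0, 0, 0.5, 0.5, 15, 0.6, 0, 0, 0, 0, 0, 25, 0.6, 0, 0, 0, 0, 0, 25, 0.6, 0, 0, 0, 0, 0, 11, 0.6, 0, 0, 0, 0, 0, 5, 0.6]'

```text
time: 24.23
tool_pos: [0.5758, -0.1924, 0.2317]
tcp_rot: [-3.139, 0.004, 0.224]
contact_force: [-0.0, 0.1, -1.4]
finger_gap: 0.561
grasp_force: 25.0
```

>>> apply_moves --plan '[0, 0, 0, 0, 0, 2, 0.6, 0, 0, 0, 0, 0, 1, 0.6, 0, 0, 0, 0, 0, 0, 0.6, 0, 0, 0, 0, 0, 0, 0.6]'

```text
time: 24.57
tool_pos: [0.5777, -0.1938, 0.2318]
tcp_rot: [3.141, -0.002, 0.223]
contact_force: [-0.3, -0.2, -1.8]
finger_gap: 0.559
grasp_force: 25.0
```

```bash
python3 -c "
from h import *
to(.5769,-.1935,.0464,12.8);print(get_state()['contact_force'])
"
```

```text
t 24.57 xy0z [ 0.5777 -0.1938  0.2318] gap 49.2 F 25.0 turn [ 0.1 -0.1 -0. ] shift now [-0.7 -0.5  3.4] after turn [-0.7 -0.5  3.4]
[-0.30180315 -0.1561083  -1.83740092]
```

>>> apply_moves --plan '[0, 0, 0, 0, 0, 1.5, 0.6, 0, 0, 0, 0, 0, 1, 0.6, 0, 0, 0, 0, 0, 1, 0.6, 0, 0, 0, 0, 0, 0, 0.6]'

```text
time: 24.9
tool_pos: [0.5776, -0.1939, 0.2284]
tcp_rot: [3.141, -0.001, 0.223]
contact_force: [-2.1, 0.2, 7.2]
finger_gap: 0.564
grasp_force: 25.0
```

>>> apply_moves --plan '[0, 0, 0, 0, 0, 0, 0.35, 0, 0, 0, 0, 0, 0, 0.2, 0, 0, 0, 0, 0, 0, 0.1, 0, 0, 0, 0, 0, 0, 0.1, 0, 0, 0, 0, 0, 0, 0.1]'

```text
time: 25.32
tool_pos: [0.5773, -0.1938, 0.2271]
tcp_rot: [-3.142, 0.0, 0.223]
contact_force: [-0.7, -0.5, -0.5]
finger_gap: 0.884
grasp_force: 0.0
```

>>> apply_moves --plan '[0, 0, 0, 0, 0, -10, 0.1, 0, 0, 0, 0, 0, -25, 0.1, 0, 0, 0, 0, 0, -30, 0.1, 0, 0, 0, 0, 0, -30, 0, 0, 0, 0, 0, 0, -15, 0]'

```text
time: 25.73
tool_pos: [0.5781, -0.194, 0.3413]
tcp_rot: [3.139, -0.004, 0.223]
contact_force: [0.7, -0.4, -0.6]
finger_gap: 0.987
grasp_force: 0.0
```

>>> apply_moves --plan '[0, 0, 0, 0, 0, 0, 0, 0, 0, 0, 0, 0, 0, 0]'

```text
time: 25.9
tool_pos: [0.5774, -0.1938, 0.3384]
tcp_rot: [3.14, -0.002, 0.223]
contact_force: [-0.3, 0.1, -1.1]
finger_gap: 1.0
grasp_force: 0.0
```

```bash
python3 -c "
from h import *
to(.5022,.3983,.077,12.8)
"
```

```text
t 25.9 xy0z [ 0.5774 -0.1938  0.3384] gap 88.0 F 0.0 turn [ 0.1 -0.1 -0. ] shift now [  57.3 -594.1   78.8] after turn [  57.8 -594.    79.4]
```

>>> apply_moves --plan '[0, 0, 0, 3.4, -35, 0, 0, 0, 0, 0, 3.4, -35, 0, 0, 0, 0, 0, 3.4, -35, 0, 0, 0, 0, 0, 3.4, -35, 0, 0, 0, 0, 0, 3.4, -35, 0, 0]'

```text
time: 26.32
tool_pos: [0.5541, -0.0179, 0.3355]
tcp_rot: [-3.141, 0.003, 0.222]
contact_force: [-0.3, 0.6, -0.2]
finger_gap: 1.001
grasp_force: 0.0
```

>>> apply_moves --plan '[0, 0, 0, 3.4, -35, 0, 0, 0, 0, 0, 3.4, -35, 0, 0, 0, 0, 0, 3.4, -35, 0, 0, 0, 0, 0, 3.4, -35, 0, 0, 0, 0, 0, 3.4, -35, 0, 0]'

```text
time: 26.73
tool_pos: [0.532, 0.1566, 0.3355]
tcp_rot: [3.141, 0.003, 0.223]
contact_force: [0.6, 0.2, -0.3]
finger_gap: 1.001
grasp_force: 0.0
```

>>> apply_moves --plan '[0, 0, 0, 3.4, -35, 0, 0, 0, 0, 0, 3.4, -35, 0, 0, 0, 0, 0, 3.4, -35, 0, 0, 0, 0, 0, 3.4, -35, 0, 0, 0, 0, 0, 3.4, -35, 0, 0]'

```text
time: 27.15
tool_pos: [0.51, 0.331, 0.3353]
tcp_rot: [3.14, 0.003, 0.223]
contact_force: [0.8, 0.9, 0.7]
finger_gap: 0.999
grasp_force: 0.0
```

>>> apply_moves --plan '[0, 0, 0, 3.4, -35, 0, 0, 0, 0, 0, 3, -30, 0, 0, 0, 0, 0, 0, -4, 0, 0, 0, 0, 0, 0, 0, 0, 0, 0, 0, 0, 0, 0, 0, 0]'

```text
time: 27.57
tool_pos: [0.5015, 0.3977, 0.3356]
tcp_rot: [3.14, 0.003, 0.223]
contact_force: [-0.5, -0.5, -0.0]
finger_gap: 1.0
grasp_force: 0.0
```

```bash
python3 -c "
from h import *
to(.5022,.3983,.077,12.8)
"
```

```text
t 27.57 xy0z [0.5015 0.3977 0.3356] gap 88.0 F 0.0 turn [0.1 0.2 0. ] shift now [ 1.  -0.6 76.6] after turn [ 0.8 -0.5 76.6]
```

>>> apply_moves --plan '[0, 0, 0, 0.5, -0.5, 20, 0, 0, 0, 0, 0, 0, 25, 0, 0, 0, 0, 0, 0, 20, 0, 0, 0, 0, 0, 0, 11, 0, 0, 0, 0, 0, 0, 0, 0]'

```text
time: 27.98
tool_pos: [0.5019, 0.3967, 0.2583]
tcp_rot: [3.139, 0.005, 0.221]
contact_force: [-0.2, 0.1, 0.7]
finger_gap: 1.006
grasp_force: 0.0
```

>>> apply_moves --plan '[0, 0, 0, 0, 0, 0, 0.3, 0, 0, 0, 0, 0, 0, 0.4, 0, 0, 0, 0, 0, 0, 0.5, 0, 0, 0, 0, 0, 0, 0.5, 0, 0, 0, 0, 0, 0, 0.5]' --force 12

```text
time: 28.4
tool_pos: [0.5027, 0.399, 0.2622]
tcp_rot: [-3.141, -0.001, 0.223]
contact_force: [-0.4, -1.1, -0.6]
finger_gap: 0.656
grasp_force: 0.0
```

```bash
python3 -c "
from h import *
to(.5022,.3983,.077,12.8)
p,d=cams.read_camera('side'); cv2.imwrite('pics/s2.png',p[:,:,::-1])
"
```

```text
t 28.4 xy0z [0.5027 0.399  0.2622] gap 57.7 F 0.0 turn [-0.  -0.1 -0. ] shift now [-0.6  0.6  3.2] after turn [-0.6  0.6  3.2]
```

View pics/s2.png

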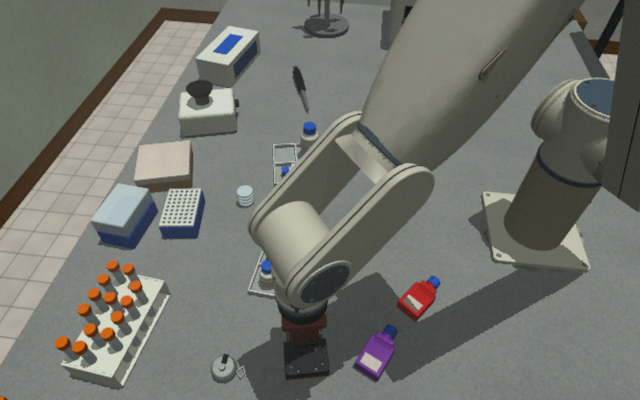

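The picture shows the tall bottle standing in its bay at (309,130). The gripper at (306,355) hides the tube. I'll lower 2 mm and close on the cap.

>>> apply_moves --plan '[0, 0, 0, 0, 0, 2, 0.5, 0, 0, 0, 0, 0, 0, 0.6, 0, 0, 0, 0, 0, 0, 0.75, 0, 0, 0, 0, 0, 0, 0.75, 0, 0, 0, 0, 0, 0, 0.75]'

```text
time: 28.87
tool_pos: [0.5024, 0.3989, 0.2591]
tcp_rot: [3.142, 0.0, 0.223]
contact_force: [-0.6, 0.2, 0.1]
finger_gap: 0.399
grasp_force: 12.0
```

>>> apply_moves --plan '[0, 0, 0, 0, 0, 0, 0.75, 0, 0, 0, 0, 0, 0, 0.75, 0, 0, 0, 0, 0, 0, 0.75]'

```text
time: 29.12
tool_pos: [0.5024, 0.3989, 0.2591]
tcp_rot: [3.142, 0.0, 0.223]
contact_force: [0.8, -0.6, -0.2]
finger_gap: 0.396
grasp_force: 12.0
```

```bash
python3 -c "
from h import *
to(.6451,-.178,.21,12.8)
"
```

```text
t 29.12 xy0z [0.5024 0.3989 0.2591] gap 34.9 F 12.0 turn [ 0.  0. -0.] shift now [  11.8  594.1 -132.9] after turn [  11.3  594.1 -132.9]
```

>>> apply_moves --plan '[0, 0, 0, 0, 0, -8, 0.75, 0, 0, 0, 0, 0, -22, 0.75, 0, 0, 0, 0, 0, -35, 0.75, 0, 0, 0, 0, 0, -35, 0.75, 0, 0, 0, 0, 0, -30, 0.75]' --force 18

```text
time: 29.53
tool_pos: [0.5025, 0.3989, 0.3919]
tcp_rot: [-3.141, -0.001, 0.223]
contact_force: [0.9, 0.1, -0.7]
finger_gap: 0.392
grasp_force: 18.0
```

>>> apply_moves --plan '[0, 0, 0, 0.5, 15, 0, 0.75, 0, 0, 0, 0.5, 25, 0, 0.75, 0, 0, 0, 0.7, 32, 0, 0.75, 0, 0, 0, 0.7, 35, 0, 0.75, 0, 0, 0, 0.7, 35, 0, 0.75]'

```text
time: 29.95
tool_pos: [0.5366, 0.2596, 0.3892]
tcp_rot: [3.141, 0.0, 0.224]
contact_force: [1.0, -0.7, -1.3]
finger_gap: 0.393
grasp_force: 18.0
```

>>> apply_moves --plan '[0, 0, 0, 0.7, 35, 0, 0.75, 0, 0, 0, 0.7, 35, 0, 0.75, 0, 0, 0, 0.7, 35, 0, 0.75, 0, 0, 0, 0.7, 35, 0, 0.75, 0, 0, 0, 0.7, 35, 0, 0.75]'

```text
time: 30.37
tool_pos: [0.5787, 0.0891, 0.3892]
tcp_rot: [3.142, 0.0, 0.223]
contact_force: [0.3, -0.4, -1.1]
finger_gap: 0.391
grasp_force: 18.0
```

>>> apply_moves --plan '[0, 0, 0, 0.7, 35, 0, 0.75, 0, 0, 0, 0.7, 35, 0, 0.75, 0, 0, 0, 0.7, 35, 0, 0.75, 0, 0, 0, 0.7, 35, 0, 0.75, 0, 0, 0, 0.7, 35, 0, 0.75]'

```text
time: 30.78
tool_pos: [0.6207, -0.0808, 0.3891]
tcp_rot: [-3.142, 0.0, 0.223]
contact_force: [0.3, 0.2, -0.9]
finger_gap: 0.395
grasp_force: 18.0
```

>>> apply_moves --plan '[0, 0, 0, 0.7, 34, 0, 0.75, 0, 0, 0, 0.6, 30, 0, 0.75, 0, 0, 0, 0, 20, 0, 0.75, 0, 0, 0, 0, 10, 0, 0.75, 0, 0, 0, 0, 0, 0, 0.75]'

```text
time: 31.2
tool_pos: [0.6429, -0.1722, 0.3889]
tcp_rot: [3.141, 0.0, 0.22]
contact_force: [-0.7, 0.0, -0.7]
finger_gap: 0.392
grasp_force: 18.0
```

```bash
python3 -c "
from h import *
to(.6451,-.178,.0801,12.8)
"
```

```text
t 31.2 xy0z [ 0.6429 -0.1722  0.3889] gap 34.5 F 18.0 turn [ 0.   0.  -0.2] shift now [  0.9   6.2 126.8] after turn [  0.9   6.2 126.8]
```

>>> apply_moves --plan '[0, 0, 0, 1, 4, 0, 0.75, 0, 0, 0, 0, 2, 20, 0.75, 0, 0, 0, 0, 0, 30, 0.75, 0, 0, 0, 0, 0, 30, 0.75, 0, 0, 0, 0, 0, 25, 0.75]'

```text
time: 31.62
tool_pos: [0.6448, -0.174, 0.2827]
tcp_rot: [-3.141, 0.001, 0.225]
contact_force: [0.2, 0.6, -1.3]
finger_gap: 0.393
grasp_force: 18.0
```

>>> apply_moves --plan '[0, 0, 0, 0, 0, 10, 0.75, 0, 0, 0, 0, 0, 5, 0.75, 0, 0, 0, 0, 0, 2, 0.75, 0, 0, 0, 0, 0, 1, 0.75, 0, 0, 0, 0, 0, 0, 0.75]'

```text
time: 32.03
tool_pos: [0.6459, -0.1756, 0.2677]
tcp_rot: [3.14, -0.002, 0.223]
contact_force: [-0.8, 0.5, -0.5]
finger_gap: 0.395
grasp_force: 18.0
```

```bash
python3 -c "
from h import *
to(.6451,-.178,.0801,12.8);print(get_state()['contact_force'])
"
```

```text
t 32.03 xy0z [ 0.6459 -0.1756  0.2677] gap 34.8 F 18.0 turn [ 0.1 -0.1 -0. ] shift now [-1.3  2.1  5.6] after turn [-1.3  2.1  5.6]
[-0.75523418  0.52613097 -0.4545078 ]
```

>>> apply_moves --plan '[0, 0, 0, 0, 2, 2, 0.75, 0, 0, 0, 0, 0, 2, 0.75, 0, 0, 0, 0, 0, 1, 0.75, 0, 0, 0, 0, 0, 0.5, 0.75, 0, 0, 0, 0, 0, 0, 0.75]'

```text
time: 32.45
tool_pos: [0.6462, -0.178, 0.262]
tcp_rot: [3.141, -0.002, 0.222]
contact_force: [-0.6, 0.9, 6.4]
finger_gap: 0.393
grasp_force: 18.0
```

>>> apply_moves --plan '[0, 0, 0, 0, 0, 0, 0.75, 0, 0, 0, 0, 0, 0, 0.75]'

```text
time: 32.62
tool_pos: [0.6462, -0.1779, 0.262]
tcp_rot: [3.141, -0.002, 0.223]
contact_force: [-0.8, 0.3, 6.2]
finger_gap: 0.394
grasp_force: 18.0
```

```bash
python3 -c "
from h import *
to(.6451,-.178,.0801,12.8);print(get_state()['contact_force'])
"
```

```text
t 32.62 xy0z [ 0.6462 -0.1779  0.262 ] gap 34.7 F 18.0 turn [ 0.  -0.1 -0.1] shift now [-1.1 -0.2 -0.1] after turn [-1.1 -0.2 -0.1]
[-0.77309165  0.27975091  6.18015271]
```

Contact at 6 N. Release, rise, and back away so the cameras have a clear view.

>>> apply_moves --plan '[0, 0, 0, 0, 0, 0, 0.55, 0, 0, 0, 0, 0, 0, 0.4, 0, 0, 0, 0, 0, 0, 0.3, 0, 0, 0, 0, 0, 0, 0.3, 0, 0, 0, 0, 0, 0, 0.3]'

```text
time: 33.03
tool_pos: [0.6457, -0.1777, 0.2605]
tcp_rot: [-3.141, 0.0, 0.223]
contact_force: [0.3, -0.7, 0.2]
finger_gap: 0.688
grasp_force: 0.0
```

>>> apply_moves --plan '[0, 0, 0, 0, 0, -10, 0.3, 0, 0, 0, 0, 0, -25, 0.3, 0, 0, 0, 0, 0, -30, 0.2, 0, 0, 0, 0, 0, -35, 0.1, 0, 0, 0, 0, 0, -30, 0]'

```text
time: 33.45
tool_pos: [0.6457, -0.1777, 0.3932]
tcp_rot: [3.141, -0.001, 0.223]
contact_force: [0.4, -0.6, 0.6]
finger_gap: 0.885
grasp_force: 0.0
```

>>> apply_moves --plan '[0, 0, 0, -15, 35, 0, 0, 0, 0, 0, -15, 35, 0, 0, 0, 0, 0, -15, 35, 0, 0, 0, 0, 0, -15, 35, 0, 0, 0, 0, 0, -15, 35, 0, 0]'

```text
time: 33.87
tool_pos: [0.6107, -0.3665, 0.3918]
tcp_rot: [3.141, -0.001, 0.223]
contact_force: [1.1, -0.6, -0.5]
finger_gap: 1.001
grasp_force: 0.0
```

>>> apply_moves --plan '[0, 0, 0, -25, 30, 0, 0, 0, 0, 0, -25, 30, 0, 0, 0, 0, 0, -25, 30, 0, 0, 0, 0, 0, -25, 30, 0, 0, 0, 0, 0, -25, 30, 0, 0]'

```text
time: 34.28
tool_pos: [0.5213, -0.5404, 0.3916]
tcp_rot: [3.141, -0.0, 0.223]
contact_force: [0.6, -0.1, 0.4]
finger_gap: 0.997
grasp_force: 0.0
```

```bash
python3 - <<'E'
from h import *
p,d=cams.read_camera('top'); W=cloud("top",d)
cv2.imwrite('pics/t3.png',cv2.resize(p[100:240,220:430,::-1],None,fx=3.8,fy=3.8,interpolation=cv2.INTER_CUBIC))
s,_=cams.read_camera('side'); cv2.imwrite('pics/s3.png',s[:,:,::-1])
for c,r in(((.5987,-.1496),.1),((.6006,.1719),.11)):
    k=(d>0)&(np.hypot(W[...,0]-c[0],W[...,1]-c[1])<r+.02)&(W[...,2]>.009)&(W[...,2]<.2)
    q=W[k]; e=q[q[:,2]<.019]; print("tray",[np.round(t,1) for t in cv2.minAreaRect((e[:,:2]*1000).astype(np.float32))])
    n,l,st,ce=cv2.connectedComponentsWithStats(((W[...,2]>.024)&k).astype(np.uint8))
    for i in range(1,n):
        if st[i,4]>20: q=W[l==i]; print(ce[i].round(),q[:,2].max().round(3),[np.round(t,1) for t in cv2.minAreaRect((q[:,:2]*1000).astype(np.float32))], "top",np.median(q[q[:,2]>q[:,2].max()-.006],0).round(4))
E
```

```text
tray [array([ 598.8, -149.4]), array([144.7, 156.2]), np.float64(12.7)]
[391. 146.] 0.102 [array([ 644.6, -176.2]), array([33.1, 33.2]), np.float64(71.3)] top [ 0.6457 -0.1768  0.0971]
[368. 172.] 0.036 [array([ 587.3, -112.2]), array([105.2,  52.6]), np.float64(12.6)] top [ 0.57  -0.115  0.031]
[397. 171.] 0.111 [array([ 574.8, -190.3]), array([49.6, 44. ]), np.float64(38.3)] top [ 0.5756 -0.1935  0.107 ]
tray [array([600.8, 171.6]), array([190.1,  76.8]), np.float64(85.2)]
[250. 166.] 0.074 [array([602.9, 226.8]), array([34.9, 39.2]), np.float64(48.5)] top [0.6045 0.2284 0.0699]
[282. 168.] 0.041 [array([596.3, 134.3]), array([85. , 45.5]), np.float64(85.8)] top [0.5962 0.1316 0.0372]
```

View pics/t3.png

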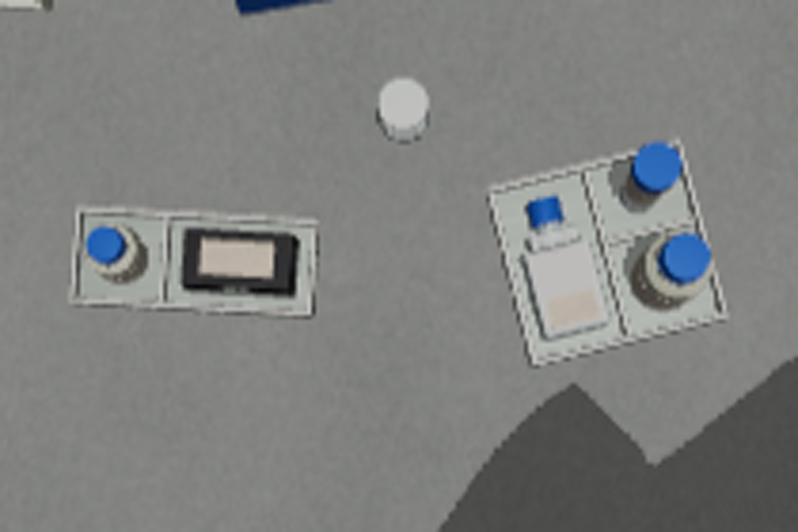

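View pics/s3.png

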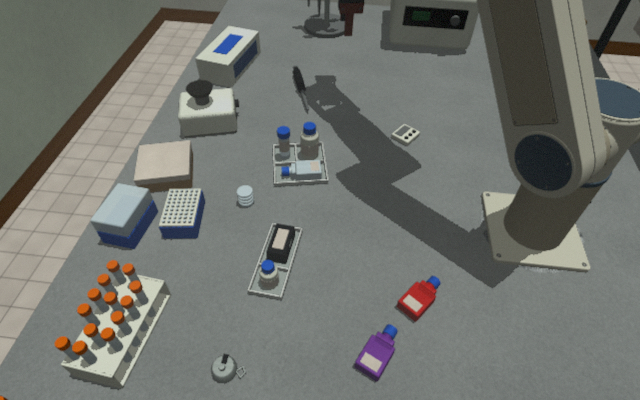

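Both views show all five things upright in their bays, within a few mm of centre: flask at crop (568,270), tube (655,168), tall bottle (685,258), slide box (240,260), short bottle (107,245). The trays are flat and unmoved, the dishes (404,105) stand untouched, and the gripper is open and clear. I'm handing in.

```bash
python3 -c "
from station import order
print(order.finish_job())"
```

```text
the job is handed in; nothing more can be done
None
```

Both kits are in their trays with everything upright, on the bay floors and released; the dishes were not touched, and I handed the job in at about 34 s (no verdict came back).

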